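# Stack a flow cell in its assembly nest

## Robot

A 6-joint arm with a two-finger parallel gripper is mounted at the origin on a cart in front of the work surface, level with it; the furniture and walls round the work are solid. World frame = base frame: x ahead of the robot, y to its left, z up, the work surface at z = 0. Lengths are in mm, angles in rad, forces in N, time in s.
With the tool pointing down it reaches from about 350 to 975 mm from the base axis. Payload 7.1 kg.
Tool frame: the origin (TCP) lies between the finger pads; the fingertips stand 19 mm ahead of it and the grasp point (between the pads) is the TCP (ctrl.tcp_to_tips is the distance from the TCP to the fingertips, in mm); z points along the fingers, y is the line along which they close (so a half turn about z gives the same grasp; the last joint's range is limited). The gripper opens to 88 mm and grips with 3 to 60 N. Pads are 20 mm wide; open, the fingers measure 115 mm over their backs; the gripper's body (75 mm by 178 mm) begins 61 mm behind the grasp point.
Start: joints at [-1.303, 0.423, 1.63, -0, 1.089, -0.019], TCP at [176.821, -599.449, 241.675] pointing down, gripper open.
Joint ranges: [-3, 3], [-0.9, 2.11], [0.09, 2.58], [-1.31, 4.45], [0.11, 2.69], [-2.54, 2.54]. Speed limits (rad/s): [2.39, 2.39, 3.01, 3.14, 3.14, 3.14].

## Interface

Orientations are given as a rotation vector (axis times angle).
In Python, from workcell import status, optics, ctrl gives the robot as it stands. The module is installed in compiled form; this text tells all that it offers.
- The arm moves only by the shell command python3 -m inch 'ROWS'. ROWS is JSON, a list that holds one entry, the list of rows, each a list of 7 numbers: the shift along the tool's x, y, z in mm, then the turn, a rotation vector about the tool's x, y, z in rad, then the opening in per cent of the stroke, from 0 (shut) to 100 (fully open). A call has 1 to 20 rows; each row is the pose to reach, as a shift and turn from the pose commanded when the call began, along the tool's axes at that moment; what a row does not reach only later rows make up. A row lasts 1/10 s, in which the tool goes at most 50 mm and 8.59 degrees, less where a joint would pass 70% of its speed; a pose out of reach is approached as far as the arm can. A call with a gripper value outside its range is refused whole. The fingers move at their own pace and stop on an object; the grip force is fixed at half the most. Time passes only in rows, so rows that repeat a pose let the fingers close. It gives the time, the measured TCP pose, the force, the opening and the grip force at its end, in the units of the state.
- status.get_obs(): the state, without advancing time (a new reading comes with each control period).
- optics.get_image(name): name is "scene" or "top"; returns a dict with "frame" (420x560x3 uint8, red, green, blue), "fx", "fy", "cx", "cy" (pixels), "rvec" (rotation vector, rad) and "tvec" (3), from world to camera coordinates, as OpenCV has them. Camera axes: x right, y down, z forward; pixel columns grow to the right and rows downward; lengths in mm; the calibration is good to about 2 mm. A picture is of the moment at which its call begins. There is no depth.
- ctrl.close_job(): hands the job in; it is judged then, once.
The state is a dict: "t": time; "qpos": joint angles; "qvel": joint speeds; "joint_torque": joint torques, N m; "ee_pos": TCP position; "orientation": TCP orientation; "ft_force": force on the tool from outside, world axes, zero at the start; "moment": the same for the moment, N m; "width": finger opening in mm; "grasp_force": force on a finger pad.
Only numpy, scipy, OpenCV 4.12 (cv2) and the standard library are available. Lean on these libraries where they do the work, as an engineer would, in place of code of your own. Each camera call takes 0.05 s, during which the arm holds its last target. There are 200 camera calls.

## Task

Put the flow cell together in the assembly nest: first set the cell body, hollow side up, down into the pocket between the sheet guides, then lay the open spacer frame squarely on top of it in the same pocket, and last lower the cover plate so that both upright pins come up through its two holes and it lies flat on the spacer. The long sides of all three run along the nest. Lower the parts into place, do not drop them, and leave the other things on the worktop where they are.

Things in the scene. Friction and masses are not known exactly. Their poses are not given: they have to be found in the camera images.
- nest: Fixed assembly nest: dark steel base plate 180 (x) x 104 (y) x 10 (z) mm on the worktop with aluminium sheet guides round a pocket in its middle and an upright steel pin at each end. Origin: centre of its underside; x along its long side, z up. It looks the same after a half turn, and all parts fit either way round.
- pocket (a point): Centre of the nest's pocket floor, 10 mm above the worktop, axes as the nest. Pocket 94 (x) x 60 (y) mm inside 4 mm sheet guides: upright to 35 mm over this floor, then flared outward as a lead-in to about 45 mm. One guide 40 mm wide at each end; 18 mm wide ones at the corners of the long sides, so the middle 58 mm of each long side is open for fingers.
- pin_a (a point): Tip of the nest's steel pin at its +x end: 66 mm from the pocket's centre along x, outside the guides. Pin 10 mm in diameter, the last 10 mm tapered; the tip is 69 mm above the pocket floor.
- pin_b (a point): Tip of the like pin at the nest's -x end, 66 mm from the pocket's centre.
- body_c (a point): Centre of the loose cell body, a grey plastic block 90 (x) x 56 (y) x 30 (z) mm with a hollow 54 x 26 mm, 18 mm deep, in its top (closed underneath). Point half-way up, 15 mm above its underside; x along its long side, z up (it starts hollow side up). About 0.25 kg. Seated, its centre is 15 mm above the pocket floor.
- spacer_c (a point): Centre of the loose spacer: black plastic frame 90 (x) x 56 (y) x 18 (z) mm with a 60 x 30 mm window right through. Point half-way up, 9 mm above its underside; x along its long side, z up. About 0.12 kg. Seated on the body, its centre is 39 mm above the pocket floor.
- cover_c (a point): Centre of the loose cover: aluminium plate 164 (x) x 56 (y) x 12 (z) mm, a 13 mm through hole at x = +66 and -66 mm, and centred on top a black grip bar 64 (x) x 16 (y) mm rising 30 mm above the plate (42 mm overall). Point 21 mm above its underside; x along its long side, z up. About 0.25 kg. Seated on the spacer (just above the guides), this point is 69 mm above the pocket floor.
- tray: Bystander: white wavy tray of capped tubes, 89 x 162 x 44 mm; origin at the centre of its underside. Not to be moved.
- cassette: Bystander: flat clear-white test cartridge, 44 x 62 x 10 mm; origin at the centre of its underside. Not to be moved.
- dish: Bystander: closed round dish, 90 mm across, 14 mm high; origin at the centre of its underside. Not to be moved.
- cup: Bystander: specimen cup with a lid, 62 mm across, 69 mm high; origin at the centre of its underside. Not to be moved.
- tweezers: Bystander: steel forceps lying flat, 131 mm long, 8 mm high; origin at the centre of their underside. Not to be moved.

How it is judged (in metres and radians):
On the way, in this order (a step that is already met when the one before it is completed fails the run):
1. the cell body sits squarely on the pocket floor, hollow side up (horizontal distance between body_c and pocket below 0.004 m and z of body_c in the frame of pocket between 0.012 and 0.018 m and angle between the x axis of body_c and the x axis of pocket, either way round below 0.07 rad and angle between body_c's own z axis and vertical below 0.05 rad), for 0.2 s.
2. the spacer lies squarely on the cell body in the pocket (all of step 1 and horizontal distance between spacer_c and pocket below 0.004 m and z of spacer_c in the frame of pocket between 0.036 and 0.042 m and angle between the x axis of spacer_c and the x axis of pocket, either way round below 0.07 rad and angle between spacer_c's own z axis and vertical below 0.05 rad), for 0.2 s.
3. the cover lies flat on the spacer with both pins through its holes (all of step 2 and horizontal distance between cover_c and pocket below 0.004 m and z of cover_c in the frame of pocket between 0.066 and 0.072 m and angle between the x axis of cover_c and the x axis of pocket, either way round below 0.07 rad and angle between cover_c's own z axis and vertical below 0.05 rad), for 0.2 s.
At the end, for the whole second after the job is handed in: Cell body on the pocket floor, spacer on the body and cover on the spacer: each centred on the pocket within 4 mm, at its seated height within 3 mm, long side along the nest within 0.07 rad, level within 0.05 rad, and at rest. Either half turn is right (all of step 3 and linear speed of each of cell_body, spacer, cover below 0.02 m/s); the robot touches nothing.
It fails at once if a bystander (tube tray, cartridge, dish, cup, forceps) is moved by more than 30 mm (distance of any of tray, cassette, dish, cup, tweezers from where it was at the start of the episode above 0.03 m).
It fails at once if a part is dropped into the nest (it moves there faster than 0.6 m/s, a fall of about 20 mm) ((horizontal distance between body_c and pocket below 0.03 m and z of body_c in the frame of pocket below 0.12 m and linear speed of cell_body above 0.6 m/s) or (horizontal distance between spacer_c and pocket below 0.03 m and z of spacer_c in the frame of pocket below 0.12 m and linear speed of spacer above 0.6 m/s) or (horizontal distance between cover_c and pocket below 0.03 m and z of cover_c in the frame of pocket below 0.12 m and linear speed of cover above 0.6 m/s)).
It also fails if it takes over 72 s, if anything falls off the work surface, if the arm or the gripper's body presses on something with over 40 N, if the wrist force passes 120 N, or if a joint passes its speed limit or range.

## Working session

There is one attempt and no reset: what is moved stays moved. The work goes in short steps, Python scripts to look and compute and a shell command to move; the robot and the scene stay as the last step left them, time stands still between calls to the robot, and variables do not carry over. Pictures are saved under pics/ and viewed, at most 10 in all, crops included, and the job is handed in when it is done.

```bash
mkdir -p pics; python3 - <<'E'
from workcell import status, optics, ctrl
import cv2,pickle
o=status.get_obs(); print({k:o[k] for k in('t','ee_pos','orientation','width','ft_force')},ctrl.tcp_to_tips)
for n in('scene','top'):
    d=optics.get_image(n); cv2.imwrite(f'pics/{n}0.png',d['frame'][:,:,::-1]); pickle.dump(d,open(n+'0.pkl','wb'))
    print(n,d['fx'],d['fy'],d['cx'],d['cy'],d['rvec'],d['tvec'])
E
```

```text
{'t': 0.0, 'ee_pos': array([ 176.68249874, -598.9415429 ,  240.89555356]), 'orientation': array([-3.10780913e+00, -4.48735187e-01,  3.22856287e-04]), 'width': 87.74869250799496, 'ft_force': array([-0.83961838,  0.27217745,  0.1842558 ])} 19.0
scene 412.16798121481077 412.16798121481077 279.54540447554194 209.4961388638822 [ 0.59671812 -2.5475379   1.29425753] [ 475.16636744  190.92819521 1246.52192029]
top 387.12658462962776 387.12658462962776 275.0209469781875 206.4414319000901 [ 2.10705652 -2.17027342  0.16216766] [   1.35969536  545.50152557 1049.3729472 ]
```

View pics/scene0.png

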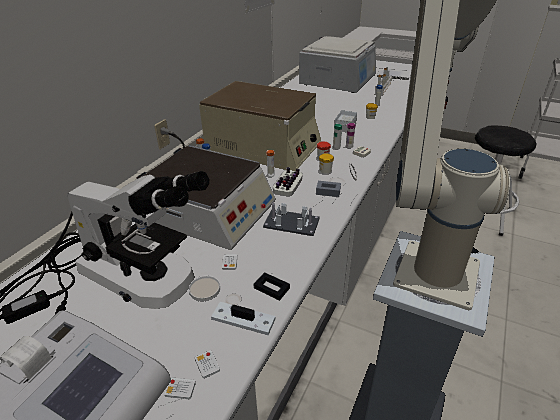

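View pics/top0.png

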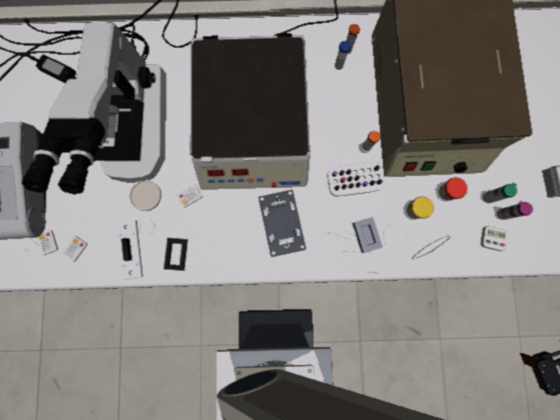

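The scene view shows the nest at about (292,219), the body at (328,188), the spacer at (271,286) and the cover at (243,317). In the top view they are at (282,222), (368,235), (176,254) and (132,249). I'll enlarge both.

```bash
cat >h.py <<'E'
import numpy as np,cv2,pickle
def load(n): return pickle.load(open(n,'rb'))
def ray(d,uv):
    R,_=cv2.Rodrigues(np.array(d['rvec'],float)); t=np.array(d['tvec'],float)
    v=R.T@np.array([(uv[0]-d['cx'])/d['fx'],(uv[1]-d['cy'])/d['fy'],1]); return -R.T@t,v
def plane(d,uv,z):
    c,v=ray(d,uv); return (c+v*(z-c[2])/v[2])
def tri(d1,u1,d2,u2):
    c1,a=ray(d1,u1);c2,b=ray(d2,u2); a/=np.linalg.norm(a);b/=np.linalg.norm(b)
    s=np.linalg.lstsq(np.c_[a,-b],c2-c1,rcond=None)[0]; p,q=c1+a*s[0],c2+b*s[1]
    return (p+q)/2,np.linalg.norm(p-q)
def proj(d,P): return cv2.projectPoints(np.array(P,float).reshape(-1,3),np.array(d['rvec'],float),np.array(d['tvec'],float),np.array([[d['fx'],0,d['cx']],[0,d['fy'],d['cy']],[0,0,1]]),None)[0].reshape(-1,2)
E
python3 - <<'E'
from h import *
t=load('top0.pkl')['frame'][:,:,::-1]; s=load('scene0.pkl')['frame'][:,:,::-1]
def c(im,x,y,w,h,k): return cv2.resize(im[y:y+h,x:x+w],None,fx=k,fy=k,interpolation=cv2.INTER_NEAREST)
a=np.vstack([np.hstack([c(t,250,180,80,80,5),c(t,340,205,80,60,5)[:, :400] if 0 else c(t,340,200,80,80,5)])])
b=np.hstack([c(t,110,210,100,80,4),c(s,250,170,100,80,4)])
cv2.imwrite('pics/cropt.png',a); cv2.imwrite('pics/crops.png',np.vstack([b[:, :],np.hstack([c(s,200,260,100,75,4),b[:300,:400]*0])])[:600])
E
```

```text
(no output)
```

View pics/cropt.png

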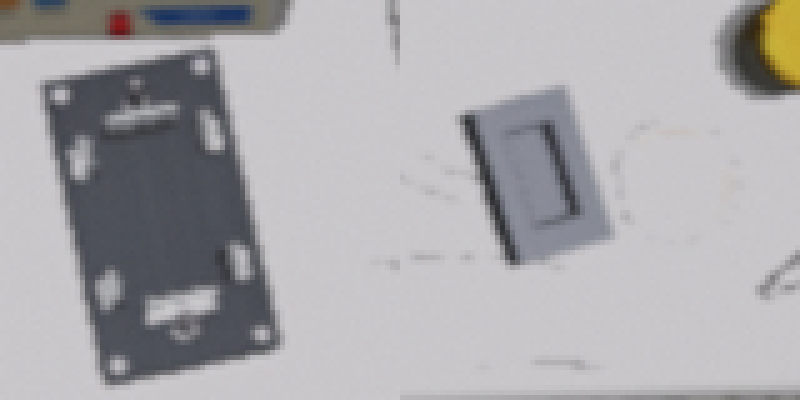

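View pics/crops.png

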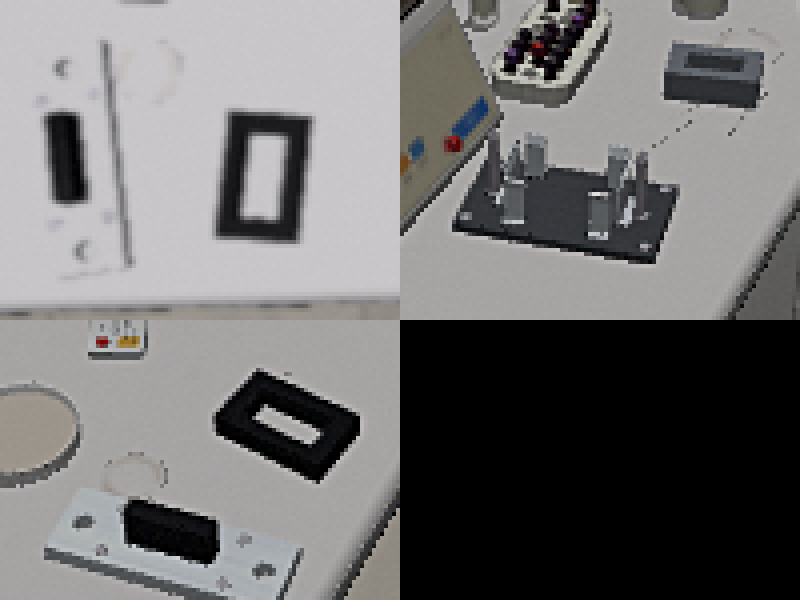

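The top crop shows the nest plate corners at about px (258,197), (293,190), (306,249) and (271,257), with its long side close to world x. The body's top face is at about (353–382, 217–252). In the other crop the spacer is at (164–188, 237–270) and the cover's bar at about (126,249), with its holes at (125.5,227) and (130.5,272).

```bash
cat >>h.py <<'E'
def blobs(d,roi,lo,hi,amin=4,k=6,hull=True):
    x,y,w,h=roi; g=cv2.cvtColor(d['frame'],cv2.COLOR_RGB2GRAY)[y:y+h,x:x+w]
    g=cv2.resize(g,None,fx=k,fy=k,interpolation=cv2.INTER_CUBIC)
    m=((g>=lo)&(g<=hi)).astype(np.uint8); out=[]
    for c in cv2.findContours(m,cv2.RETR_CCOMP,cv2.CHAIN_APPROX_NONE)[0]:
        a=cv2.contourArea(c)/k/k
        if a>=amin:
            r=cv2.minAreaRect(c); b=(cv2.boxPoints(r)+.5)/k-.5+[x,y]
            M=cv2.moments(c); ce=(np.array([M['m10'],M['m01']])/M['m00']+.5)/k-.5+[x,y]
            out.append((a,ce,b))
    return sorted(out,key=lambda o:-o[0])
def rect(d,b,z):
    P=np.array([plane(d,p,z) for p in b])[:,:2]; e=np.roll(P,-1,0)-P; L=np.linalg.norm(e,axis=1)
    i=np.argmax(L[:2]); v=e[i]; an=np.degrees(np.arctan2(v[1],v[0]))
    return P.mean(0).round(1),L.round(1),round((an+90)%180-90,2)
E
python3 - <<'E'
from h import *
np.set_printoptions(suppress=True,precision=1)
t=load('top0.pkl');s=load('scene0.pkl')
for n,d,roi,lo,hi,z in [('nest',t,(252,188,60,75),0,140,10),('nestholes',t,(254,188,56,72),140,255,10),('bodytop',t,(345,212,45,45),125,187,30),('bodyall',t,(345,212,45,45),0,187,30),('spacer',t,(155,230,45,48),0,110,18),('bar',t,(112,225,30,50),0,110,42),
 ('bodytopS',s,(310,172,40,28),0,130,30),('spacerS',s,(248,268,50,50),0,90,18),('barS',s,(225,298,35,30),0,90,42),('holesS',s,(205,280,75,60),0,0,42)]:
    print(n)
    for a,ce,b in blobs(d,roi,lo,hi)[:7]:
        print('  ',round(a,1),ce,plane(d,ce,z)[:2],*rect(d,b,z))
g=cv2.cvtColor(s['frame'],cv2.COLOR_RGB2GRAY); print(g[176:200:2,312:345:2])
E
```

```text
nest
   2212.3 [281.6 222.9] [501.6 -32.2] [503.  -32.1] [107.4 181.  104.8 180.5] 9.94
   66.3 [285.8 240.6] [450.5 -42.6] [450.6 -42.8] [43.7 15.2 43.6 15.2] -79.4
   24.8 [265.6 211.4] [536.6  13. ] [536.8  13.5] [12.4 23.9 12.4 23.9] 1.65
   24.5 [277.7 202.2] [562.6 -22.9] [562.6 -23.4] [39.6  8.1 39.6  8.1] -83.48
   22.9 [271.2 237.4] [460.7  -1.2] [460.7  -1.4] [13.5 19.8 13.4 19.8] 16.8
   22.3 [292. 206.] [550.1 -64. ] [551.3 -64.1] [10.4 24.5 10.4 24.5] 10.3
   19.2 [297.8 231.9] [474.4 -77.9] [474.5 -78.1] [ 9.8 20.8  9.8 20.8] 7.23
nestholes
   4010.7 [281.5 223.5] [500.  -31.9] [501.5 -32. ] [163.4 208.3 158.8 208.4] -2.45
   2241.2 [281.6 222.9] [501.6 -32.2] [503.  -32.2] [108.3 181.9 105.7 181.4] 9.8
   61.3 [285.8 240.6] [450.5 -42.6] [450.6 -42.9] [42.8 14.4 42.7 14.4] -79.4
   22.1 [265.6 211.4] [536.7  13. ] [537.   13.5] [11.5 23.4 11.5 23.4] 1.66
   20.5 [271.2 237.4] [460.8  -1.2] [460.7  -1.4] [12.9 18.9 12.8 18.9] 17.81
   20.4 [277.7 202.2] [562.6 -22.8] [562.8 -23.6] [39.1  7.2 39.1  7.2] -82.13
   19.6 [292. 206.] [550. -64.] [551.3 -64.3] [ 9.6 23.5  9.6
[... 1891 characters left out ...]
165 126 150 177 174 173 167 157 166 167 166 164 164 156 158]
 [164 163 170  89  93  97  99  93  90  88  83 108 131 151 172 165 165]
 [164 164 176  94  98  40  45  43  40  55  52  70  86  96  61 166 139]
 [164 165 157  95 100  57  42  43  44  47  46  44 101  95  64 170 167]
 [165 165  50  55  88  88 108 105 105 106 105 105  98  97  70 168 164]
 [164 167  45  47  49  49  48  47  45  43  42  42  56  72 161 165 165]
 [164 168  46  49  49  48  50  50  50  49  49  50  48  46 186 167 164]
 [165 167  47  29  35  39  43  45  44  46  46  48  50  42 105 168 164]
 [164 165 168 170 171 180 130 185 187 147  66  48  33  26 170 163 164]
 [164 164 164 162 157 168 163 165 165 167 166 170 169 171 166 164 165]]
```

```bash
python3 - <<'E'
from h import *
np.set_printoptions(suppress=True,precision=1)
t=load('top0.pkl');s=load('scene0.pkl')
print('cams',ray(t,(0,0))[0],ray(s,(0,0))[0])
T=lambda u,v,x,y,k:(x+(u+.5)/k-.5,y+(v+.5)/k-.5)
print('holes')
H=[]
for a,ce,b in blobs(t,(254,188,56,72),110,255,1):
    if a<20: print(round(a,1),ce,plane(t,ce,10)[:2])
tt=lambda u,v:T(u,v,250,180,5); tb=lambda u,v:T(u-400,v,340,200,5); ss=lambda u,v:T(u-400,v,250,170,4)
tc=lambda u,v:T(u,v,110,210,4); sc=lambda u,v:T(u,v-320,200,260,4)
for n,a,b in [('nest hole',tt(60,95),ss(461,217)),('nest hole',tt(117,365),ss(645,247)),('nest hole',tt(262,335),ss(670,188)),
 ('body top corner',tb(566,87),ss(777,54)),('body top c',tb(612,235),ss(757,80)),('body top c',tb(462,115),ss(675,44)),('body top c',tb(520,262),ss(667,71)),
 ('cover hole',tc(63,67),sc(84,522)),('cover hole',tc(82,250),sc(263,570)),('bar end',tc(63,113),sc(128,502)),('bar end',tc(70,200),sc(215,522)),
 ('sp',tc(231,111),sc(215,419)),('sp',tc(313,117),sc(258,373)),('sp',tc(217,237),sc(318,463)),('sp',tc(298,243),sc(360,415)),('pin top',tt(135,83),ss(492,134)),('pin top',tt(185,325),ss(642,153))]:
    p,e=tri(t,a,s,b); print(n,p,round(e,1))
for z in (10,30,42,18): pass
w=[(a,ce,b) for a,ce,b in blobs(t,(112,212,36,68),150,199,1)]
for a,ce,b in w: print('cov',round(a,1),ce,plane(t,ce,12)[:2])
E
```

```text
cams [ 376.5  -16.4 1121. ] [   9.6 1009.5  892.7]
holes
13.2 [273.1 252.6] [417.3  -5.5]
11.7 [261.6 198.6] [574.8  23.8]
11.4 [289.7 192.7] [589.8 -58.7]
10.8 [301.9 246.3] [432.8 -88.1]
2.3 [276.7 196.1] [580.8 -20.4]
nest hole [576.   24.2   8.3] 2.2
nest hole [416.6  -5.4   9.7] 1.7
nest hole [429.9 -89.   11.4] 4.3
body top corner [ 459.1 -303.5   29.9] 102.0
body top c [ 427.7 -321.6  -11. ] 3.3
body top c [ 486.  -224.6   70.5] 8.6
body top c [ 448.7 -238.5   43.7] 83.7
cover hole [503.5 417.8  11.3] 3.2
cover hole [373.3 400.3  12.3] 2.1
bar end [469.8 407.5  37.4] 0.7
bar end [408.2 399.1  40.5] 1.1
sp [468.8 296.1  12.7] 1.4
sp [463.8 238.2   9.8] 0.3
sp [380.3 303.9  16.5] 0.5
sp [374.6 247.3  14.1] 0.2
pin top [568.7 -20.2  71.3] 1.0
pin top [435.9 -42.6  77.6] 1.5
cov 2416.8 [129.4 245.7] [449.  404.9]
cov 226.1 [126.1 249. ] [439.7 414.1]
cov 106.6 [138.7 247.9] [442.  378.2]
cov 19.6 [132.8 247.2] [444.3 395.2]
cov 16.8 [143.6 265.5] [391.7 362.9]
cov 11.9 [133.1 225.9] [505.6 395.9]
cov 10.8 [141.1 243.5] [454.2 371.5]
cov 8.3 [124.6 226.5] [504.7 420.4]
cov 8.3 [118
[... 831 characters left out ...]
4.1] [423.9 362.4]
cov 1.4 [122.2 229.7] [495.6 427. ]
cov 1.4 [136.9 218.1] [527.9 385.5]
cov 1.4 [135.5 243.6] [454.5 387.6]
cov 1.3 [146. 267.] [387.3 356.1]
cov 1.3 [125.7 222.5] [516.  417.7]
cov 1.3 [133.5 257.8] [414.4 392.3]
cov 1.3 [145.1 222. ] [515.8 361.4]
cov 1.2 [125.1 217.8] [529.7 420. ]
cov 1.2 [123.4 235.6] [478.3 423. ]
cov 1.2 [144.1 220.1] [521.6 364.5]
cov 1.2 [131.9 236.3] [475.7 398.6]
cov 1.1 [127.2 233.2] [485.1 412.5]
cov 1.1 [138.6 275. ] [365.5 376.5]
cov 1.1 [135.1 217.6] [529.5 390.7]
cov 1.1 [136.6 256.9] [416.5 383.6]
cov 1.1 [120.3 214.1] [541.2 434.1]
cov 1.0 [128.  275.9] [363.9 406.6]
cov 1.0 [145.9 258.9] [410.1 357. ]
cov 1.0 [121.1 220.2] [523.3 431.2]
```

```bash
cat >go.py <<'E'
import sys,numpy as np
from scipy.spatial.transform import Rotation as R
from workcell import status
np.set_printoptions(suppress=True,precision=3)
def rel(x,y,z,yaw):
    o=status.get_obs(); p=np.array(o['ee_pos']); A=R.from_rotvec(o['orientation'])
    yaw=np.radians(yaw); B=R.from_matrix(np.array([[np.cos(yaw),np.sin(yaw),0],[np.sin(yaw),-np.cos(yaw),0],[0,0,-1]]))
    print('t',o['t'],'pos',p.round(1),'F',np.round(o['ft_force'],1),'w',round(o['width'],1),'g',round(float(o['grasp_force']),1))
    print(' shift',A.inv().apply(np.array([x,y,z])-p).round(1),'turn',(A.inv()*B).as_rotvec())
if __name__=='__main__': rel(*map(float,sys.argv[1:5]))
E
python3 - <<'E'
from h import *
np.set_printoptions(suppress=True,precision=1)
t=load('top0.pkl');s=load('scene0.pkl')
T=lambda u,v,x,y,k:(x+(u+.5)/k-.5,y+(v+.5)/k-.5)
tb=lambda u,v:T(u-400,v,340,200,5); ss=lambda u,v:T(u-400,v,250,170,4)
for a,b in [(tb(566,87),ss(675,44)),(tb(612,235),ss(777,54)),(tb(470,113),ss(667,71)),(tb(522,262),ss(757,80))]: print(*tri(t,a,s,b))
E
python3 go.py 460 -276 130 14.1
```

```text
[ 508.2 -292.3   26.1] 1.8181416647258006
[ 417.3 -314.5   26.8] 15.331919251532938
[ 494.  -236.    31.2] 2.730837948578472
[ 410.4 -259.8   30.4] 0.8323010289178348
t 0.1 pos [ 176.7 -599.   241. ] F [ 0.6  0.6 -0.4] w 87.5 g 0.0
 shift [ 363.1 -229.6  111.3] turn [-0.001  0.     0.041]
```

Two views agree on the body: about (459,-276) with its top near 29 mm, against 30 mm in the text. I'll move above it.

```bash
python3 -m inch '[[[362,-229.6,60,0,0,0.04,100],[362,-229.6,60,0,0,0.04,100],[362,-229.6,60,0,0,0.04,100],[362,-229.6,60,0,0,0.04,100],[362,-229.6,60,0,0,0.04,100],[362,-229.6,60,0,0,0.04,100],[362,-229.6,60,0,0,0.04,100],[362,-229.6,60,0,0,0.04,100],[362,-229.6,80,0,0,0.04,100],[362,-229.6,111,0,0,0.04,100],[362,-229.6,111,0,0,0.04,100],[362,-229.6,111,0,0,0.04,100],[362,-229.6,111,0,0,0.04,100]]]'; python3 go.py 459 -276 24 14.1
```

```text
t: 1.4
ee_pos: [459.3, -277.8, 131.8]
orientation: [3.117, 0.385, 0.002]
ft_force: [1.1, 0.3, 1.3]
width: 87.9
grasp_force: 0.0
t 1.4 pos [ 459.3 -277.8  131.8] F [1.1 0.3 1.3] w 87.9 g 0.0
 shift [  0.   -2.  107.8] turn [ 0.001 -0.001 -0.   ]
```

```bash
python3 -m inch '[[[0,-1.5,40,0,0,0,100],[0,-1.5,75,0,0,0,100],[0,-1.5,95,0,0,0,100],[0,-1.5,107,0,0,0,100],[0,-1.5,107,0,0,0,100],[0,-1.5,107,0,0,0,100],[0,-1.5,107,0,0,0,20],[0,-1.5,107,0,0,0,20],[0,-1.5,107,0,0,0,20],[0,-1.5,107,0,0,0,20],[0,-1.5,107,0,0,0,20],[0,-1.5,107,0,0,0,20],[0,-1.5,107,0,0,0,20]]]'; python3 go.py 503.5 -32 130 10.3
```

```text
t: 2.7
ee_pos: [459.0, -275.5, 24.0]
orientation: [3.117, 0.387, 0.001]
ft_force: [-1.0, 0.5, 5.0]
width: 55.7
grasp_force: 30.0
t 2.7 pos [ 459.  -275.5   24. ] F [-1.   0.5  5. ] w 55.7 g 30.0
 shift [ 102.7 -225.2 -106. ] turn [ 0.    -0.     0.067]
```

```bash
python3 -m inch '[[[0,0,-30,0,0,0,20],[0,0,-70,0,0,0,20],[0,0,-106,0,0,0,20],[30,-60,-106,0,0,0.067,20],[60,-120,-106,0,0,0.067,20],[85,-180,-106,0,0,0.067,20],[100,-215,-106,0,0,0.067,20],[102.7,-225,-106,0,0,0.067,20],[102.7,-225,-106,0,0,0.067,20],[102.7,-225,-106,0,0,0.067,20],[102.7,-225,-106,0,0,0.067,20],[102.7,-225,-106,0,0,0.067,20]]]'; python3 go.py 503.5 -32 130 10.3
python3 - <<'E'
from h import *; from workcell import optics
for n in('scene','top'):
    d=optics.get_image(n); pickle.dump(d,open(n+'1.pkl','wb'))
t=load('top1.pkl')['frame'][:,:,::-1]; s=load('scene1.pkl')['frame'][:,:,::-1]
c=lambda im,x,y,w,h,k: cv2.resize(im[y:y+h,x:x+w],None,fx=k,fy=k,interpolation=cv2.INTER_NEAREST)
cv2.imwrite('pics/c1.png',np.hstack([c(t,240,170,80,120,5),c(s,245,150,80,120,5)]))
E
```

```text
t: 3.9
ee_pos: [503.1, -33.3, 129.5]
orientation: [3.129, 0.279, -0.001]
ft_force: [0.2, -0.8, -1.6]
width: 55.6
grasp_force: 30.0
t 3.9 pos [503.1 -33.3 129.5] F [ 0.2 -0.8 -1.6] w 55.6 g 30.0
 shift [ 0.7 -1.2 -0.5] turn [-0.     0.001 -0.002]
```

View pics/c1.png

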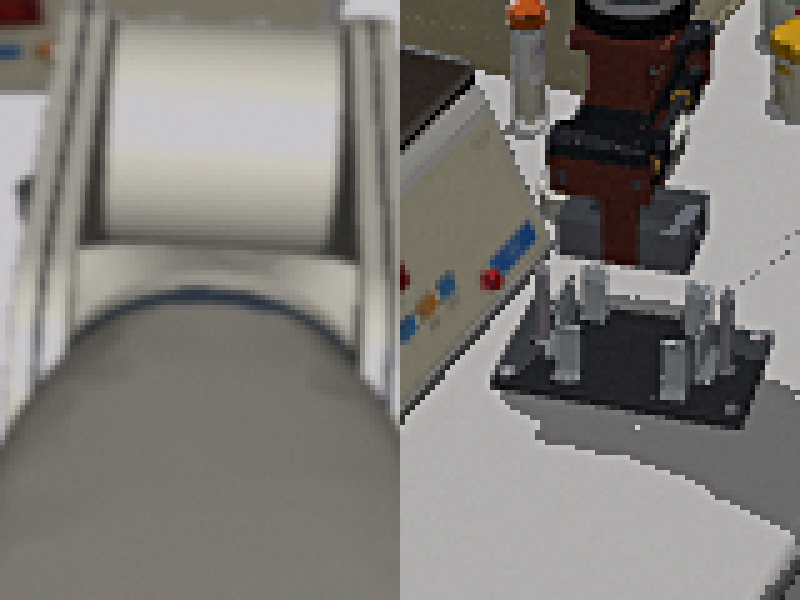

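The top view is blocked by the arm. In the scene view the body hangs level above the nest, with the ends of its near bottom edge at crop (560,255) and (688,272). I'll compare body, nest and pins in this view.

```bash
python3 - <<'E'
from h import *
np.set_printoptions(suppress=True,precision=1)
s=load('scene1.pkl')
ss=lambda u,v:(245+(u-400+.5)/5-.5,150+(v+.5)/5-.5)
a=plane(s,ss(559,257),105.5);b=plane(s,ss(689,273.5),105.5); m=(a+b)/2; v=(a-b)/np.linalg.norm(a-b)
print(a,b,np.linalg.norm(a-b),'centre',m[:2]+28*np.array([v[1],-v[0]]),np.degrees(np.arctan2(v[1],v[0])))
for p in [(507,371),(731,409),(768,338)]: print('hole',plane(s,ss(*p),10))
# predictions of nest points in this view
yaw=np.radians(10.3);R=np.array([[np.cos(yaw),-np.sin(yaw)],[np.sin(yaw),np.cos(yaw)]])
def W(x,y,z): return [*(np.array([503.5,-32])+R@[x,y]),z]
P=[W(90,52,10),W(-90,52,10),W(-90,-52,10),W(66,0,79),W(-66,0,79)]
print('pred',(proj(s,P)-[245,150]+.5)*5-.5+[400,0])
E
```

```text
[539.3   6.2 105.5] [453.  -14.  105.5] 88.599236743734 centre [502.5 -31.1] 13.17608223931748
hole [572.7  24.2  10. ]
hole [415.8  -5.   10. ]
hole [423.8 -90.   10. ]
pred [[486.7 376. ]
 [740.1 419.9]
 [772.4 330.8]
 [539.6 258.4]
 [725.8 287.9]]
```

```bash
python3 -m inch '[[[0.2,-1,30,0,0,-0.002,20],[0.2,-1,42,0,0,-0.002,20],[0.2,-1,48,0,0,-0.002,20],[0.2,-1,54,0,0,-0.002,20],[0.2,-1,60,0,0,-0.002,20],[0.2,-1,65,0,0,-0.002,20],[0.2,-1,65,0,0,-0.002,20]]]'; python3 go.py 502.8 -32.5 34 10.3
```

```text
t: 4.7
ee_pos: [503.6, -31.3, 64.4]
orientation: [3.128, 0.286, 0.0]
ft_force: [0.8, -2.9, -3.0]
width: 55.8
grasp_force: 30.0
t 4.7 pos [503.6 -31.3  64.4] F [ 0.8 -2.9 -3. ] w 55.8 g 30.0
 shift [-1.   1.  30.4] turn [ 0.    -0.     0.002]
```

```bash
python3 -m inch '[[[0,0,6,0,0,0,20],[0,0,12,0,0,0,20],[0,0,18,0,0,0,20],[0,0,24,0,0,0,20],[0,0,28,0,0,0,20],[0,0,29,0,0,0,20],[0,0,29,0,0,0,20]]]'; python3 go.py 502.8 -32.5 34 10.3
```

```text
t: 5.4
ee_pos: [503.4, -31.3, 35.2]
orientation: [3.128, 0.286, -0.0]
ft_force: [1.5, -5.5, -3.8]
width: 56.0
grasp_force: 30.0
t 5.4 pos [503.4 -31.3  35.2] F [ 1.5 -5.5 -3.8] w 56.0 g 30.0
 shift [-0.8  1.1  1.2] turn [0.    0.    0.002]
```

```bash
python3 -m inch '[[[0,0.7,1,0,0,0,20],[0,1,1.8,0,0,0,20],[0,1,1.8,0,0,0,20]]]'; python3 go.py 502.8 -32.5 34 10.3
```

```text
t: 5.7
ee_pos: [503.1, -31.6, 34.1]
orientation: [-3.128, -0.284, 0.001]
ft_force: [-1.4, 1.6, 5.5]
width: 55.8
grasp_force: 30.0
t 5.7 pos [503.1 -31.6  34.1] F [-1.4  1.6  5.5] w 55.8 g 30.0
 shift [-0.5  0.8  0. ] turn [-0.001  0.001  0.001]
```

```bash
python3 -m inch '[[[0,1,1.5,0,0,0,95],[0,1,1.5,0,0,0,95],[0,1,1.5,0,0,0,95],[0,1,1.5,0,0,0,95],[0,1,-30,0,0,0,100],[0,1,-75,0,0,0,100],[0,1,-115,0,0,0,100],[0,1,-115,0,0,0,100]]]'; python3 go.py 422 271.2 100 -5.8
```

```text
t: 6.5
ee_pos: [506.9, -33.3, 153.6]
orientation: [3.127, 0.285, 0.014]
ft_force: [-0.0, -0.5, -0.5]
width: 88.2
grasp_force: 0.0
t 6.5 pos [506.9 -33.3 153.6] F [-0.  -0.5 -0.5] w 88.2 g 0.0
 shift [ -29.  -314.9   52.6] turn [ 0.001 -0.009  0.283]
```

```bash
python3 -m inch '[[[-4,-50,0,0,0,0.05,100],[-8,-100,0,0,0,0.15,100],[-12,-150,0,0,0,0.25,100],[-16,-200,0,0,0,0.281,100],[-20,-250,0,0,0,0.281,100],[-24,-295,20,0,0,0.281,100],[-25.5,-314,49,0,0,0.281,100],[-25.5,-314,49,0,0,0.281,100],[-25.5,-314,49,0,0,0.281,100],[-25.5,-314,49,0,0,0.281,100],[-25.5,-314,49,0,0,0.281,100]]]'; python3 go.py 422 271.2 22 -5.8
```

```text
t: 7.6
ee_pos: [422.8, 270.4, 100.8]
orientation: [-3.137, 0.158, -0.002]
ft_force: [-0.5, -0.2, 0.2]
width: 87.8
grasp_force: 0.0
t 7.6 pos [422.8 270.4 100.8] F [-0.5 -0.2  0.2] w 87.8 g 0.0
 shift [-0.9 -0.7 78.8] turn [-0.001 -0.001  0.   ]
```

```bash
python3 -m inch '[[[-0.5,-0.5,40,0,0,0,100],[-0.5,-0.5,65,0,0,0,100],[-0.5,-0.5,78,0,0,0,100],[-0.5,-0.5,78.5,0,0,0,100],[-0.5,-0.5,78.5,0,0,0,100],[-0.5,-0.5,78.5,0,0,0,20],[-0.5,-0.5,78.5,0,0,0,20],[-0.5,-0.5,78.5,0,0,0,20],[-0.5,-0.5,78.5,0,0,0,20],[-0.5,-0.5,78.5,0,0,0,20],[-0.5,-0.5,78.5,0,0,0,20],[-0.5,-0.5,78.5,0,0,0,20]]]'; python3 go.py 503 -32.5 150 10.3
```

```text
t: 8.8
ee_pos: [421.6, 271.9, 21.7]
orientation: [-3.137, 0.156, -0.001]
ft_force: [-1.2, 0.1, 6.1]
width: 55.6
grasp_force: 30.0
t 8.8 pos [421.6 271.9  21.7] F [-1.2  0.1  6.1] w 55.6 g 30.0
 shift [ 111.2  294.8 -128.3] turn [-0.    -0.    -0.279]
```

```bash
python3 -m inch '[[[0,0,-40,0,0,0,20],[0,0,-85,0,0,0,20],[0,0,-118,0,0,0,20],[18,48,-118,0,0,-0.1,20],[36,96,-118,0,0,-0.2,20],[54,144,-118,0,0,-0.279,20],[72,192,-118,0,0,-0.279,20],[90,238,-118,0,0,-0.279,20],[106,280,-118,0,0,-0.279,20],[111,295,-118,0,0,-0.279,20],[111,295,-118,0,0,-0.279,20],[111,295,-118,0,0,-0.279,20],[111,295,-118,0,0,-0.279,20],[111,295,-118,0,0,-0.279,20]]]'; python3 go.py 503 -32.5 62 10.3
python3 - <<'E'
from h import *; from workcell import optics
d=optics.get_image('scene'); pickle.dump(d,open('scene2.pkl','wb')); s=d['frame'][:,:,::-1]
cv2.imwrite('pics/c2.png',cv2.resize(s[145:245,240:330],None,fx=6,fy=6,interpolation=cv2.INTER_NEAREST))
E
```

```text
t: 10.2
ee_pos: [502.3, -31.7, 139.3]
orientation: [-3.128, -0.285, 0.001]
ft_force: [-0.0, -0.4, -0.7]
width: 55.8
grasp_force: 30.0
t 10.2 pos [502.3 -31.7 139.3] F [-0.  -0.4 -0.7] w 55.8 g 30.0
 shift [ 0.6  1.  77.3] turn [-0.     0.     0.002]
```

View pics/c2.png

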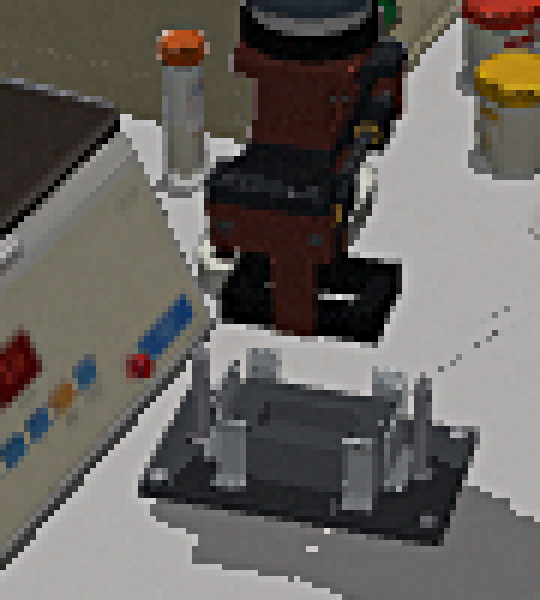

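The body sits in the pocket. The spacer hangs level above it, with its near bottom edge from crop (221,319) to (379,342).

```bash
python3 - <<'E'
from h import *
s=load('scene2.pkl'); ss=lambda u,v:(240+(u+.5)/6-.5,145+(v+.5)/6-.5)
z=139.3-22
a=plane(s,ss(220,319),z);b=plane(s,ss(381,344),z); m=(a+b)/2; v=(a-b)/np.linalg.norm(a-b)
print(a,b,np.linalg.norm(a-b),'centre',m[:2]+28*np.array([v[1],-v[0]]),np.degrees(np.arctan2(v[1],v[0])))
E
python3 -m inch '[[[0.5,0.7,35,0,0,0,20],[0.5,0.7,50,0,0,0,20],[0.5,0.7,56,0,0,0,20],[0.5,0.7,61,0,0,0,20],[0.5,0.7,66,0,0,0,20],[0.5,0.7,66,0,0,0,20]]]'; python3 go.py 503 -32.5 62 10.3
```

```text
[540.45716867   4.55297642 117.3       ] [449.9058074  -11.98062214 117.3       ] 92.04840525727559 centre [500.21080667 -31.25844037] 10.347540625089511
t: 10.85
ee_pos: [503.4, -33.3, 73.4]
orientation: [3.129, 0.282, 0.0]
ft_force: [-0.3, -0.1, -0.7]
width: 55.8
grasp_force: 30.0
t 10.85 pos [503.4 -33.3  73.4] F [-0.3 -0.1 -0.7] w 55.8 g 30.0
 shift [-0.2 -0.8 11.4] turn [ 0. -0.  0.]
```

```bash
python3 -m inch '[[[1,-0.5,3,0,0,0,20],[1,-0.5,6,0,0,0,20],[1,-0.5,9,0,0,0,20],[1,-0.5,11,0,0,0,20],[1,-0.5,11.5,0,0,0,20],[1,-0.5,11.5,0,0,0,20]]]'; python3 go.py 503 -32.5 62 10.3
```

```text
t: 11.45
ee_pos: [504.1, -32.8, 61.9]
orientation: [-3.129, -0.282, 0.0]
ft_force: [0.2, 0.5, -2.0]
width: 55.3
grasp_force: 30.0
t 11.45 pos [504.1 -32.8  61.9] F [ 0.2  0.5 -2. ] w 55.3 g 30.0
 shift [-1.1 -0.5 -0.1] turn [-0.  0. -0.]
```

```bash
python3 -m inch '[[[0,0,0.7,0,0,0,20],[0,0,1.3,0,0,0,20],[0,0,1.3,0,0,0,20]]]'
```

```text
t: 11.75
ee_pos: [504.3, -32.8, 61.7]
orientation: [3.129, 0.282, 0.0]
ft_force: [-4.1, -0.0, 14.5]
width: 55.7
grasp_force: 30.0
```

Contact at 14.5 N, so the spacer is seated. I'll release it and go to the cover.

```bash
python3 -m inch '[[[0,0,-0.7,0,0,0,20],[0,0,-0.7,0,0,0,95],[0,0,-0.7,0,0,0,95],[0,0,-0.7,0,0,0,95],[0,0,-0.7,0,0,0,95],[0,0,-30,0,0,0,100],[0,0,-75,0,0,0,100],[0,0,-90,0,0,0,100],[0,0,-90,0,0,0,100],[0,0,-90,0,0,0,100],[0,0,-90,0,0,0,100]]]'; python3 go.py 438.4 407.5 110 7.9
```

```text
t: 12.85
ee_pos: [503.2, -32.7, 149.2]
orientation: [-3.128, -0.282, 0.004]
ft_force: [-0.3, 0.2, 0.4]
width: 87.8
grasp_force: 0.0
t 12.85 pos [503.2 -32.7 149.2] F [-0.3  0.2  0.4] w 87.8 g 0.0
 shift [  15.1 -444.6   39.5] turn [-0.001  0.002  0.042]
```

```bash
python3 -m inch '[[[1.7,-49,0,0,0,0.02,100],[3.4,-98,0,0,0,0.042,100],[5,-147,0,0,0,0.042,100],[6.7,-196,0,0,0,0.042,100],[8.4,-245,0,0,0,0.042,100],[10,-294,0,0,0,0.042,100],[11.7,-343,0,0,0,0.042,100],[13.4,-392,0,0,0,0.042,100],[15,-435,20,0,0,0.042,100],[15,-444.6,39,0,0,0.042,100],[15,-444.6,39,0,0,0.042,100],[15,-444.6,39,0,0,0.042,100],[15,-444.6,39,0,0,0.042,100],[15,-444.6,39,0,0,0.042,100]]]'; python3 go.py 438.4 407.5 34 7.9
```

```text
t: 14.25
ee_pos: [440.1, 406.6, 112.3]
orientation: [-3.134, -0.214, -0.001]
ft_force: [-0.1, -0.1, 0.4]
width: 87.7
grasp_force: 0.0
t 14.25 pos [440.1 406.6 112.3] F [-0.1 -0.1  0.4] w 87.7 g 0.0
 shift [-1.6 -1.1 78.3] turn [-0.    -0.001 -0.002]
```

```bash
python3 -m inch '[[[-1,-0.7,40,0,0,0,60],[-1,-0.7,65,0,0,0,60],[-1,-0.7,76,0,0,0,60],[-1,-0.7,77,0,0,0,60],[-1,-0.7,77,0,0,0,60],[-1,-0.7,77,0,0,0,0],[-1,-0.7,77,0,0,0,0],[-1,-0.7,77,0,0,0,0],[-1,-0.7,77,0,0,0,0],[-1,-0.7,77,0,0,0,0],[-1,-0.7,77,0,0,0,0],[-1,-0.7,77,0,0,0,0],[-1,-0.7,77,0,0,0,0],[-1,-0.7,77,0,0,0,0],[-1,-0.7,77,0,0,0,0],[-1,-0.7,77,0,0,0,0]]]'; python3 go.py 503 -32.5 170 10.3
```

```text
t: 15.85
ee_pos: [438.4, 407.9, 34.8]
orientation: [3.134, 0.216, 0.0]
ft_force: [-1.0, -0.5, 6.0]
width: 15.6
grasp_force: 30.0
t 15.85 pos [438.4 407.9  34.8] F [-1.  -0.5  6. ] w 15.6 g 30.0
 shift [   3.5  445.1 -135.2] turn [ 0.    -0.    -0.042]
```

```bash
python3 -m inch '[[[0,0,-40,0,0,0,0],[0,0,-85,0,0,0,0],[0,0,-115,0,0,0,0],[0.4,45,-115,0,0,-0.042,0],[0.8,90,-115,0,0,-0.042,0],[1.2,135,-115,0,0,-0.042,0],[1.6,180,-115,0,0,-0.042,0],[2,225,-115,0,0,-0.042,0],[2.4,270,-115,0,0,-0.042,0],[2.8,315,-115,0,0,-0.042,0],[3.2,360,-115,0,0,-0.042,0],[3.5,400,-115,0,0,-0.042,0],[3.5,435,-115,0,0,-0.042,0],[3.5,445,-115,0,0,-0.042,0],[3.5,445,-115,0,0,-0.042,0],[3.5,445,-115,0,0,-0.042,0],[3.5,445,-115,0,0,-0.042,0],[3.5,445,-115,0,0,-0.042,0]]]'; python3 go.py 503 -32.5 93 10.3
python3 - <<'E'
from h import *; from workcell import optics
d=optics.get_image('scene'); pickle.dump(d,open('scene3.pkl','wb')); s=d['frame'][:,:,::-1]
cv2.imwrite('pics/c3.png',cv2.resize(s[145:245,235:335],None,fx=6,fy=6,interpolation=cv2.INTER_CUBIC))
E
```

```text
t: 17.65
ee_pos: [502.8, -31.2, 149.5]
orientation: [-3.128, -0.285, 0.0]
ft_force: [0.0, 0.8, -2.4]
width: 15.5
grasp_force: 30.0
t 17.65 pos [502.8 -31.2 149.5] F [ 0.   0.8 -2.4] w 15.5 g 30.0
 shift [ 0.   1.4 56.5] turn [-0.     0.     0.002]
```

View pics/c3.png

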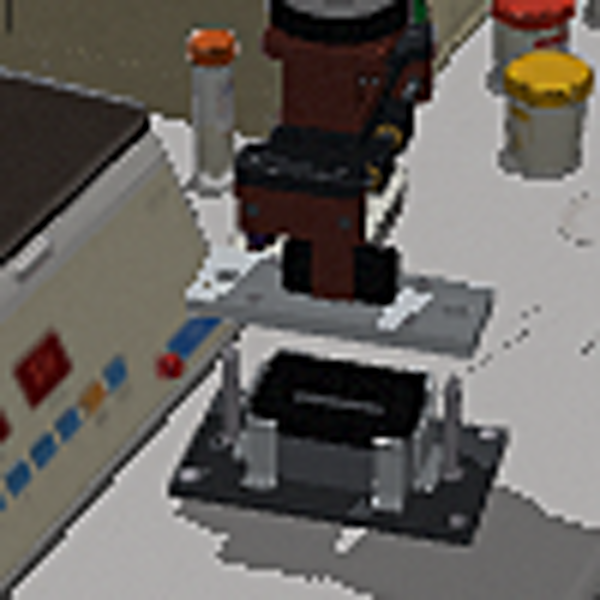

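The spacer is seated. The cover's holes are at about crop (228,275) and (455,309), and the pin tips at (232,345) and (454,376). I'll compare them at their heights.

```bash
python3 - <<'E'
from h import *
np.set_printoptions(suppress=True,precision=1)
s=load('scene3.pkl'); ss=lambda u,v:(235+(u+.5)/6-.5,145+(v+.5)/6-.5)
h=[plane(s,ss(*p),126.5) for p in [(228,275),(455,309)]]; p=[plane(s,ss(*q),79) for q in [(232,346),(454,377)]]
for n,q in(('hole',h),('pin',p)):
    v=q[0]-q[1]; print(n,*q,(q[0]+q[1])/2,np.linalg.norm(v),np.degrees(np.arctan2(v[1],v[0])))
z=114.5
a=plane(s,ss(186,306),z);b=plane(s,ss(473,357),z); m=(a+b)/2; v=(a-b)/np.linalg.norm(a-b)
print(a,b,np.linalg.norm(a-b),'centre',m[:2]+28*np.array([v[1],-v[0]]),np.degrees(np.arctan2(v[1],v[0])))
g=cv2.cvtColor(s['frame'],cv2.COLOR_RGB2GRAY); print(g[186:196,266:282]);print(g[191:201,303:319]); print(g[200:212,268:280]); print(g[204:216,305:317])
E
```

```text
hole [565.4 -17.3 126.5] [436.6 -41.2 126.5] [501.  -29.2 126.5] 130.99466451275305 10.484526048291263
pin [563.5 -16.1  79. ] [436.6 -43.2  79. ] [500.  -29.7  79. ] 129.7715721036178 12.063974127517218
[580.8   5.  114.5] [416.  -19.  114.5] 166.49166875449308 centre [502.4 -34.7] 8.266681111375968
[[114 111 110 106 186 188 183 188 189 197  35  30   0 157 219 228]
 [113 111 104  99 186 186 183 184 184 191 200 209 212 211 134 165]
 [114 111 101 192 190 188 184 185 183 185 190 200 104  95  75 108]
 [112 108  98 189 186 189 190 188 191 190 198 101 102 109 104  77]
 [112 105 191 189 178 113  73  98 105 197 101 101 107 109 114 127]
 [107  98 193 189 194  94  76  77 133 101 103 107 107 110 111 123]
 [102 196 193  86 188 197 204 211 111 107 111 109 111 109 111 121]
 [191 193 188 189 193 196 203 107 107 112 114 113 113 112 113 118]
 [175 170 197 196 201 100  99 106 108 111  86  79  91 111 111 113]
 [ 86  81  80 112 115  97 107 109 115 116 102  93 111 110 110 111]]
[[ 99  97  68 112 121 114 161 185 184 181 177 173 173 173 172 172]
 [ 98  83  80  81 100  99  98  96  94  91 188 189 189 183 18
[... 1069 characters left out ...]
44  69  76  64  57 102  47   3   8]
 [177 185 107  47  60  77  67 128  53   0   2   4]]
[[183 184 187 159 161 135 106 108 103 182 179 124]
 [177 177 176 177 177 180 181 180 182 179 123 175]
 [198 175 177 175 176 177 178 177 102 171 175 174]
 [  6 117 159 179 182 123 179 178 174 174 173 173]
 [ 21 152 146 183 143  71  97 178 177 172 172 171]
 [ 22 183 120 190  90  79 116 181 175 171 172 173]
 [ 13  83 129 151  71  83  57 183 176 173 172 171]
 [ 12  81 123 198  63  68  49 186 176 172 173 173]
 [ 22 101 125 196  63  67  86 184 175 172 171 169]
 [ 70 134 135 202  67  69  82 183 177 172 174 172]
 [ 94  96 104 148  66  70  88 189 181 177 177 174]
 [156  59  56  48  68  74  46 161 138 189 184 182]]
```

```bash
python3 -m inch '[[[-0.5,0.7,15,0,0,0,0],[-0.5,0.7,28,0,0,0,0],[-0.5,0.7,33,0,0,0,0],[-0.5,0.7,36,0,0,0,0],[-0.5,0.7,38,0,0,0,0],[-0.5,0.7,40,0,0,0,0],[-0.5,0.7,40,0,0,0,0]]]'; python3 go.py 503 -32.5 93 10.3
```

```text
t: 18.4
ee_pos: [502.6, -33.2, 109.6]
orientation: [3.129, 0.282, 0.0]
ft_force: [0.1, 0.2, -1.8]
width: 15.6
grasp_force: 30.0
t 18.4 pos [502.6 -33.2 109.6] F [ 0.1  0.2 -1.8] w 15.6 g 30.0
 shift [ 0.5 -0.6 16.6] turn [ 0. -0. -0.]
```

```bash
python3 -m inch '[[[0,0,2,0,0,0,0],[0,0,4,0,0,0,0],[0,0,6,0,0,0,0],[0,0,8,0,0,0,0],[0,0,8,0,0,0,0]]]'
```

```text
t: 18.9
ee_pos: [502.3, -33.1, 101.3]
orientation: [-3.129, -0.282, 0.001]
ft_force: [-0.4, 0.4, -3.0]
width: 16.1
grasp_force: 30.0
```

```bash
python3 -m inch '[[[0,0,2,0,0,0,0],[0,0,4,0,0,0,0],[0,0,6,0,0,0,0],[0,0,7.5,0,0,0,0],[0,0,8.5,0,0,0,0],[0,0,8.5,0,0,0,0]]]'; python3 go.py 503 -32.5 93 10.3
```

```text
t: 19.5
ee_pos: [502.5, -33.2, 93.0]
orientation: [-3.129, -0.282, 0.0]
ft_force: [-0.8, 0.2, -2.1]
width: 15.6
grasp_force: 30.0
t 19.5 pos [502.5 -33.2  93. ] F [-0.8  0.2 -2.1] w 15.6 g 30.0
 shift [ 0.6 -0.6 -0. ] turn [-0.  0.  0.]
```

```bash
python3 -m inch '[[[0,0,0.7,0,0,0,0],[0,0,1.2,0,0,0,0],[0,0,1.2,0,0,0,0]]]'
```

```text
t: 19.8
ee_pos: [502.6, -33.2, 92.8]
orientation: [3.129, 0.282, 0.0]
ft_force: [-2.9, -0.5, 8.4]
width: 15.9
grasp_force: 30.0
```

Seated at 8 N contact, so I'll release, retract and look.

```bash
python3 -m inch '[[[0,0,-0.3,0,0,0,0],[0,0,-0.3,0,0,0,45],[0,0,-0.3,0,0,0,45],[0,0,-0.3,0,0,0,45],[0,0,-0.3,0,0,0,45],[0,0,-0.3,0,0,0,45],[0,0,-30,0,0,0,45],[0,0,-70,0,0,0,45],[0,0,-100,0,0,0,45],[0,0,-100,0,0,0,45],[0,0,-100,0,0,0,45],[0,0,-100,0,0,0,45]]]'
python3 - <<'E'
from h import *; from workcell import optics
d=optics.get_image('scene'); pickle.dump(d,open('scene4.pkl','wb')); s=d['frame'][:,:,::-1]
cv2.imwrite('pics/c4.png',cv2.resize(s[145:245,235:335],None,fx=6,fy=6,interpolation=cv2.INTER_CUBIC))
E
```

```text
t: 21.0
ee_pos: [501.7, -33.1, 190.8]
orientation: [-3.129, -0.282, 0.003]
ft_force: [0.7, -0.4, 0.4]
width: 39.7
grasp_force: 0.0
```

View pics/c4.png

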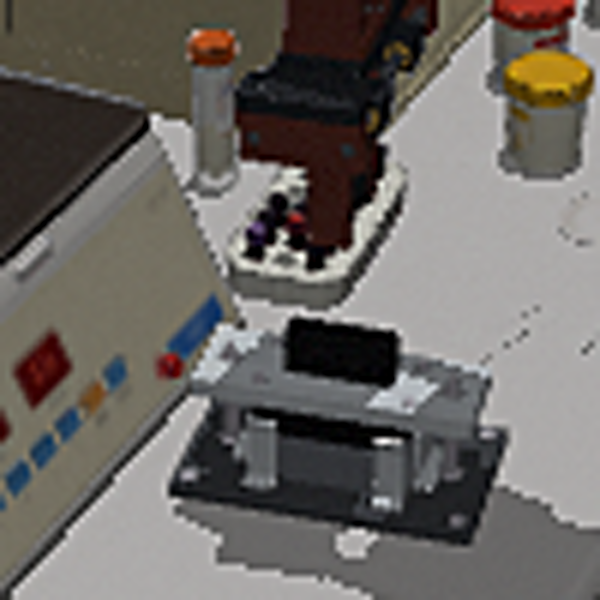

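The cover lies flat on the spacer, with the pins in its holes at about (235,345) and (455,382), and the gripper is clear.

```bash
python3 -c "
from workcell import ctrl; print(ctrl.close_job())"
```

```text
the job is handed in; nothing more can be done
None
```

The flow cell is assembled in the nest: body on the pocket floor, spacer on the body, and cover flat on top with both pins through its holes. I handed it in at about 21 s of the 72 s allowed, with the gripper clear; the hand-in gave no verdict, so I only have the last picture and the contact forces to go on.

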